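# Set the free-standing bench timer and start it

## Robot

A 6-joint arm with a two-finger parallel gripper is mounted at the origin on a cart in front of the work surface, level with it; the furniture and walls round the work are solid. World frame = base frame: x ahead of the robot, y to its left, z up, the work surface at z = 0. Lengths are in m, angles in rad, forces in N, time in s.
With the tool pointing down it reaches from about 0.375 to 0.9 m from the base axis. Payload 3.1 kg.
Tool frame: the origin (TCP) lies on the centre line of the jaws, within the pads' length; the fingertips stand ctrl.tip_reach ahead of it and the grasp point (between the pads) lies 11 mm behind it (ctrl.tip_reach is the distance from the TCP to the fingertips, in m); z points along the fingers, y is the direction in which the jaws open and shut (so a half turn about z gives the same grasp; the last joint's range is limited). The gripper opens to 85 mm and grips with 20 to 120 N. Pads are 22 mm wide; open, the fingers measure 114 mm over their backs; the gripper's body (76 mm by 85 mm) begins 54 mm behind the grasp point. The pads swing forward as they close: fully open they stand 13 mm farther back than shut.
Start: joints at [-1.397, 0.527, 1.433, -0, 1.181, -0.178], TCP at [0.215, -0.587, 0.239] pointing down, gripper open.
Joint ranges: [-3.08, 3.08], [-0.75, 2.2], [0.22, 2.44], [-1.43, 4.57], [0, 2.65], [-2.85, 2.85]. Speed limits (rad/s): [2.79, 2.79, 3.14, 3.14, 3.14, 3.14].

## Interface

Orientations are given as a unit quaternion [x, y, z, w].
In Python, from workcell import ctrl gives the robot as it stands.
- The arm moves only by the shell command python3 -m pendant 'ROWS' [FORCE]. ROWS is JSON, a list of rows, each an object of numbers: "x", "y", "z": the shift along the world's x, y, z each as a share of 20 cm, from -1 to 1; "spin": the turn about the world's z as a share of pi/2 rad, from -1 to 1; "gripper": the gripper's target within -1 to 1 (fully open at 1, half-way at 0, shut at -1). In form: [{"x": .., "y": .., "z": .., "spin": .., "gripper": ..}, ...]. A call has 1 to 20 rows; each row is the pose to reach, as a shift and turn from the pose measured when the call began; what a row does not reach only later rows make up. A row lasts 1/12 s, in which the tool goes at most 41.7 mm and 7.16 degrees, less where a joint would pass 70% of its speed; a pose out of reach is approached as far as the arm can. A call with a number of a shift or a turn outside -1 to 1 is refused whole. A call with a gripper value outside its range is refused whole. The fingers move at their own pace and stop on an object; FORCE is the grip in N (left out, the last holds). Time passes only in rows, so rows that repeat a pose let the fingers close. It gives the time, the measured TCP pose, the force and the opening at its end, in the units of the state.
- ctrl.get_state(): the state, without advancing time (a new reading comes with each control period).
- ctrl.get_image(name): name is "scene" or "top"; returns the picture (480x640x3 uint8, red, green, blue); there is no depth.
- ctrl.calibration(name): a dict with "fx", "fy", "cx", "cy" (pixels), "world_from_camera" (4x4, takes a point from camera to world coordinates). Camera axes: x right, y down, z forward; pixel columns grow to the right and rows downward; lengths in m; the calibration is good to about 2 mm. A picture is of the moment at which its call begins. calibration takes no time and is no camera call.
- ctrl.finish_job(): hands the job in, once; it reports no verdict.
Trained networks look in the newest picture that a camera, given by its name, has taken for a name from the list of things; names that differ only in an ending like _2 or _b are one class to them, and where a whole thing is asked for, a point or a joint stands for the part that bears it (a point fixed in the world has none). Each returns a list of dicts, best first, with "conf" (0 to 1); they miss things now and then, are a little off and sometimes report something else, mostly with a low value. They report only what shows in the picture. A call takes as long as a camera call.
- ctrl.boxes_of(camera, thing): "extent" ([left, top, right, bottom] in pixels, round what is visible of it).
- ctrl.tip_of(camera, thing): "at" ([column, row] in pixels: a listed point, or the origin of a listed thing).
The state is a dict: "time": time; "qpos": joint angles; "joint_vel": joint speeds; "effort": joint torques, N m; "tcp_pos": TCP position; "tool_rot": TCP orientation; "contact_force": force on the tool from outside, world axes, zero at the start; "moment": the same for the moment, N m; "width": finger opening in m.
Only numpy, scipy, OpenCV 4.12 (cv2) and the standard library are available. Lean on these libraries where they do the work, as an engineer would, in place of code of your own. Each camera call takes 0.05 s, during which the arm holds its last target. There are 200 camera calls.

## Task

Set the bench timer on the dark mat: press down on its dial, firmly enough that the light timer stays put, while turning the dial clockwise until its white pointer stands at the red mark, then let go and press the green start key well down and release it. The timer must not spin round, creep away from where it stands or tip, never press on it with more than about 25 N, and leave the things around it alone.

Things in the scene. Friction and masses are not known exactly. Their poses are not given: they have to be found in the camera images.
- mat: dark blue-grey flat bench mat, 190 x 160 mm, 3 mm thick, fixed; origin at the centre of its underside, z up
- timer: light-grey bench timer, about 0.3 kg, loose on the mat: case 140 (its x) x 100 mm (its y), flat top 42 mm above four small slippery feet at x +-58, y +-40 mm. Origin under its centre at foot level; x points from the start key's end to the dial's end, z up. Dial axis at x = +18 mm, y = 0; start key at x = -50 mm, y = 0. A press over 25 N overloads it
- case_corner (a point): point on the timer's case at its x = +65, y = +45 mm, 42 mm above the feet: shows whether the case has spun or moved (15 mm is too much)
- dial_grip (a point): centre of the dial's grip bar, on the dial axis, 62 to 71 mm above the timer's feet; x along the bar to its pointer end. Black bar 52 x 14 mm, 25 mm tall, on a teal round skirt of 68 mm diameter, its top 12.5 mm below this point: fingertips closed on the bar can bear on it. The shaft has loose end play: the dial first sinks some mm, unlike each time, under less than 2 N, then bears hard on the timer
- dial_pointer (a point): point 40 mm from the dial's axis in the direction of the white pointer line on the bar and skirt; turns with the dial
- mark_tip (a point): the red bar beside the dial, flush with the case top, 40 mm from the dial's axis; the pointer must stand over it. It differs from run to run and cannot be moved by hand
- dial (a joint): angle of the dial on the timer, rad: 0 with the pointer along the timer's +y, growing clockwise seen from above, stop at 2.6; stays where it is left. Stiff (0.3 N m): turned without pressing down, the whole timer spins with it; a downward press of 14 to 20 N on the dial holds the timer still
- set_mark (a joint): angle of the red mark, with the same zero and sense as the dial: the dial is set when it reads the same
- start_key (a joint): travel of the start key, m: 0 up, 0.008 fully down; a spring resists with 1.5 N at the top and 5.5 N at the bottom and lifts it again when released; the timer starts past 5 mm
- key_top (a point): centre of the top of the green round start key (22 mm diameter), 56 mm above the timer's feet when up
- sample_1: white sample bottle with screw cap, loose bystander; origin at the centre of its underside
- torch: black torch, loose bystander; origin at the centre of its underside
- filter_0: white round inline filter, loose bystander; origin at the centre of its underside
- tape_red: small roll of dark tape, loose bystander; origin at the centre of its underside
- spare_cap: grey screw cap, loose bystander; origin at the centre of its underside
- marker_0: white marker with black cap, loose bystander; origin at the centre of its underside

How it is judged:
On the way, in this order (a step that is already met when the one before it is completed fails the run):
1. the dial's pointer stands at the red mark (within 4.5 mm at the scale), the start key still up (horizontal distance between dial_pointer and mark_tip below 0.0045 m and value of joint start_key below 0.003 m), for 0.2 s.
2. the start key is pressed down more than 5 mm, the dial still at the mark (value of joint start_key above 0.005 m and horizontal distance between dial_pointer and mark_tip below 0.0045 m), for 0.1 s.
At the end, for the whole second after the job is handed in: The dial's pointer is within 4.5 mm of the red mark, the start key has been pressed and is up again (within 2 mm), and the timer stands level and still on its mat with its case corner within 15 mm of where it was (horizontal distance between dial_pointer and mark_tip below 0.0045 m and value of joint start_key below 0.002 m and distance of case_corner from where it was at the start of the episode below 0.015 m and linear speed of timer below 0.01 m/s and angle between timer's own z axis and vertical below 0.05 rad); the robot touches nothing.
It fails at once if the timer's case corner is moved more than 15 mm from where it stood (spun, pushed or lifted) (distance of case_corner from where it was at the start of the episode above 0.015 m).
It fails at once if the timer is overloaded: it bears on the mat with more than 30 N (its weight and a press of about 26 N) (contact force between timer and mat above 30 N).
It fails at once if the timer is tipped by more than 0.15 rad (angle between timer's own z axis and vertical above 0.15 rad).
It fails at once if a bystander is moved more than 30 mm (distance of any of sample_1, torch, filter_0, tape_red, spare_cap, marker_0 from where it was at the start of the episode above 0.03 m).
It also fails if it takes over 58 s, if anything falls off the work surface, if the arm or the gripper's body presses on something with over 40 N, if the wrist force passes 120 N, or if a joint passes its speed limit or range.

## Working session

There is one attempt and no reset: what is moved stays moved. The work goes in short steps, Python scripts to look and compute and a shell command to move; the robot and the scene stay as the last step left them, time stands still between calls to the robot, and variables do not carry over. Pictures are saved under pics/ and viewed, about 8 in all and at most 12, crops included, and the job is handed in when it is done.

```bash
mkdir -p pics
cat > h.py <<'E'
import numpy as np, cv2
from workcell import ctrl
def ray(cam,px):
    c=ctrl.calibration(cam); T=np.array(c["world_from_camera"])
    d=T[:3,:3]@np.array([(px[0]-c["cx"])/c["fx"],(px[1]-c["cy"])/c["fy"],1]); return T[:3,3],d
def at_z(cam,px,z):
    o,d=ray(cam,px); return o+d*(z-o[2])/d[2]
def proj(cam,p):
    c=ctrl.calibration(cam); T=np.linalg.inv(np.array(c["world_from_camera"])); q=T[:3,:3]@p+T[:3,3]
    return np.array([c["fx"]*q[0]/q[2]+c["cx"],c["fy"]*q[1]/q[2]+c["cy"]])
def save(cam,name):
    im=ctrl.get_image(cam); cv2.imwrite("pics/"+name,im[:,:,::-1]); return im
E
python3 - <<'E'
from h import *
print(ctrl.tip_reach); s=ctrl.get_state(); print(s)
a=save("top","t0.png"); b=save("scene","s0.png")
Z=dict(mat=.0,timer=.003,case_corner=.045,dial_grip=.0695,dial_pointer=.055,mark_tip=.045,key_top=.059)
for cam in("top","scene"):
    print(cam, np.round(np.array(ctrl.calibration(cam)["world_from_camera"])[:3,3],2))
    for k,z in Z.items():
        for r in ctrl.tip_of(cam,k)[:2]: print(k,np.round(r["at"],1),round(r["conf"],2),np.round(at_z(cam,r["at"],z),4))
E
```

```text
0.008
{'time': 0.0, 'qpos': array([-1.39748240e+00,  5.28431534e-01,  1.43390979e+00, -2.12676652e-05,
        1.18136360e+00, -1.78501912e-01]), 'joint_vel': array([ 7.67917675e-04, -7.98981547e-04,  4.41213525e-04, -1.26299927e-03,
       -7.28526258e-05,  1.01418354e-03]), 'effort': array([-1.06894498e-03, -4.42355204e+01, -1.78027350e+01, -4.43298504e-04,
        8.34307226e-03,  7.54291818e-06]), 'tcp_pos': array([ 0.21527664, -0.58601693,  0.23835248]), 'tool_rot': array([ 9.84566799e-01,  1.75006006e-01, -7.09372098e-06, -1.05615441e-03]), 'contact_force': array([0.22305599, 0.08641285, 0.77316564]), 'moment': array([ 0.02210689, -0.02384836,  0.03045464]), 'width': 0.08523126054507263}
top [ 0.28 -0.16  1.11]
timer [329.1 265.7] 0.71 [ 0.5655 -0.0554  0.003 ]
case_corner [321.3 230.1] 0.89 [ 0.617  -0.0133  0.045 ]
case_corner [186.2 219.3] 0.66 [0.5207 0.251  0.045 ]
dial_grip [330.3 252.3] 0.85 [ 0.5744 -0.0522  0.0695]
dial_grip [324.8 282.9] 0.44 [ 0.5132 -0.0681  0.0695]
dial_pointer [316.  244.9] 0.72 [ 0.5806 -0.0181  0.055 ]
key_top [322. 284.] 0.58 [ 0.5112 -0.0631  0.059 ]
scene [-0.05  0.57  0.46]
mat [326.2 266.2] 0.89 [ 0.553  -0.0466  0.    ]
timer [325.2 261.6] 0.83 [ 0.5652 -0.0562  0.003 ]
case_corner [288. 248.] 0.62 [0.608  0.0098 0.045 ]
dial_grip [318.9 233.6] 0.95 [ 0.5729 -0.0469  0.0695]
dial_pointer [307.5 246.4] 0.76 [ 0.568  -0.0086  0.055 ]
dial_pointer [278.2 238.5] 0.18 [0.6425 0.0064 0.055 ]
mark_tip [305.8 248.8] 0.31 [ 0.5777 -0.0125  0.045 ]
key_top [348.7 242.8] 0.6 [ 0.5118 -0.0714  0.059 ]
```

```bash
python3 -c "
import cv2,numpy as np
a=cv2.imread('pics/t0.png');b=cv2.imread('pics/s0.png');cv2.imwrite('pics/both.png',cv2.resize(np.vstack([a,b]),(0,0),fx=.625,fy=.625))"
```

```text
(no output)
```

View pics/t0.png

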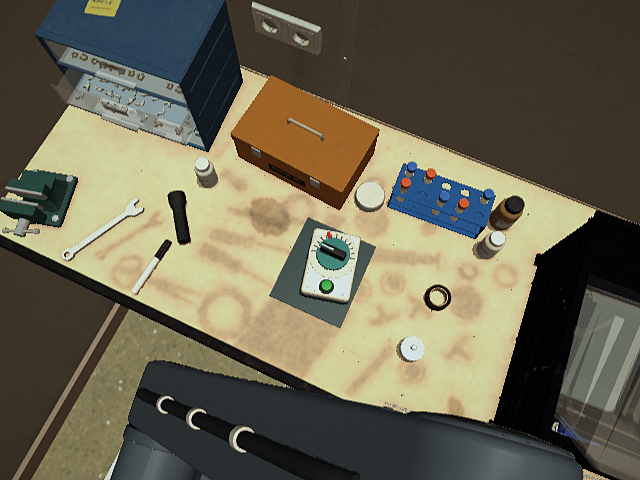

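The top view shows the timer on its mat around (328,262): the dial is at (331,252), the key at (326,286) and a red mark near (329,235). I'll zoom in on both views.

```bash
python3 -c "
import cv2,numpy as np
a=cv2.imread('pics/t0.png')[215:315,275:385];b=cv2.imread('pics/s0.png')[195:295,270:380]
cv2.imwrite('pics/z.png',cv2.resize(np.vstack([a,b])[:,:],(0,0),fx=3,fy=3,interpolation=cv2.INTER_CUBIC));
cv2.imwrite('pics/z.png',cv2.resize(np.hstack([a,b]),(0,0),fx=3.6,fy=3.6,interpolation=cv2.INTER_CUBIC))"
```

```text
(no output)
```

View pics/z.png

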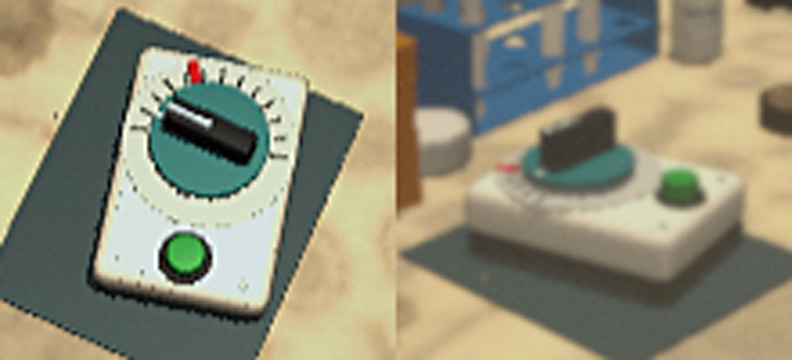

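Left crop: the pointer points to about 10 o'clock in the image, the red mark is at about (194,70) in the crop and the key at (186,253). Next I'll measure these by colour in both views.

```bash
cat > meas.py <<'E'
from h import *
def blob(im,cam,m,off):
    n,l,s,c=cv2.connectedComponentsWithStats(m.astype(np.uint8)); 
    i=1+np.argmax(s[1:,4]); return c[i]+off,s[i,4],(l==i)
def measure(a,win,cam):
    x0,y0,x1,y1=win; im=cv2.resize(a[y0:y1,x0:x1],(0,0),fx=4,fy=4,interpolation=cv2.INTER_CUBIC)
    h=cv2.cvtColor(im,cv2.COLOR_RGB2HSV); H,S,V=[h[:,:,i].astype(int) for i in range(3)]
    f=lambda p:np.array([x0,y0])+(np.array(p)+.5)/4-.5
    out={}
    for k,m,z in(("red",((H<6)|(H>174))&(S>150)&(V>100),.045),("green",(H>50)&(H<75)&(S>120)&(V>80),.059),("teal",(H>78)&(H<98)&(S>110)&(V>60),.057)):
        c,n,mm=blob(im,cam,m,0)
        if k!="red":
            cs,_=cv2.findContours(mm.astype(np.uint8),cv2.RETR_EXTERNAL,cv2.CHAIN_APPROX_NONE)
            hull=cv2.convexHull(max(cs,key=len))[:,0]
            P=np.array([at_z(cam,f(p),z)[:2] for p in hull]); c2,r=cv2.minEnclosingCircle((P*1000).astype(np.float32)); out[k]=np.array(c2)/1000; print(cam,k,np.round(out[k],4),"r mm",round(r,1),n)
        else:
            ys,xs=np.nonzero(mm); P=np.array([at_z(cam,f(p),z)[:2] for p in zip(xs,ys)]); out[k]=P.mean(0); ctr=P
            print(cam,k,np.round(P.mean(0),4),n)
    d=np.linalg.norm(ctr-out["teal"],axis=1); print(" red radial range mm",np.round(1000*np.percentile(d,[2,50,98]),1))
    return out
if __name__=="__main__":
    a=cv2.imread("pics/t0.png")[:,:,::-1]; b=cv2.imread("pics/s0.png")[:,:,::-1]
    for im,w,c in((a,(295,220,365,310),"top"),(b,(280,215,375,280),"scene")):
        o=measure(np.ascontiguousarray(im),w,c); ax=o["teal"]-o["green"]; th=np.degrees(np.arctan2(ax[1],ax[0])); r=o["red"]-o["teal"]
        print(" key-dial mm",1000*np.linalg.norm(ax)," timer yaw",th," red world dir",np.degrees(np.arctan2(r[1],r[0])))
    # pointer in top: white line ends in crop z.png
    for p,z in(((163,104),.0755),((212,122),.082),((254,155),.082)): print(np.round(at_z("top",(275+p[0]/3.6,215+p[1]/3.6),z)[:2],4))
E
python3 meas.py
python3 - <<'E'
import cv2
a=cv2.imread('pics/t0.png')[228:276,300:360]
cv2.imwrite('pics/z2.png',cv2.resize(a,(0,0),fx=12,fy=12,interpolation=cv2.INTER_CUBIC))
E
```

```text
top red [ 0.6146 -0.0308] 276
top green [ 0.5128 -0.0708] r mm 11.1 1428
top teal [ 0.5786 -0.0558] r mm 33.7 8426
 red radial range mm [37.9 43.8 50.1]
 key-dial mm 67.45103341568655  timer yaw 12.819138323987852  red world dir 34.81466601037854Traceback (most recent call last):
  File "meas.py", line 24, in <module>
    o=measure(np.ascontiguousarray(im),w,c); ax=o["teal"]-o["green"]; th=np.degrees(np.arctan2(ax[1],ax[0])); r=o["red"]-o["teal"]
  File "meas.py", line 11, in measure
    c,n,mm=blob(im,cam,m,0)
           ~~~~^^^^^^^^^^^^
  File "meas.py", line 4, in blob
    i=1+np.argmax(s[1:,4]); return c[i]+off,s[i,4],(l==i)
        ~~~~~~~~~^^^^^^^^^
    return _wrapfunc(a, 'argmax', axis=axis, out=out, **kwds)
    return bound(*args, **kwds)
ValueError: attempt to get argmax of an empty sequence
```

View pics/z2.png

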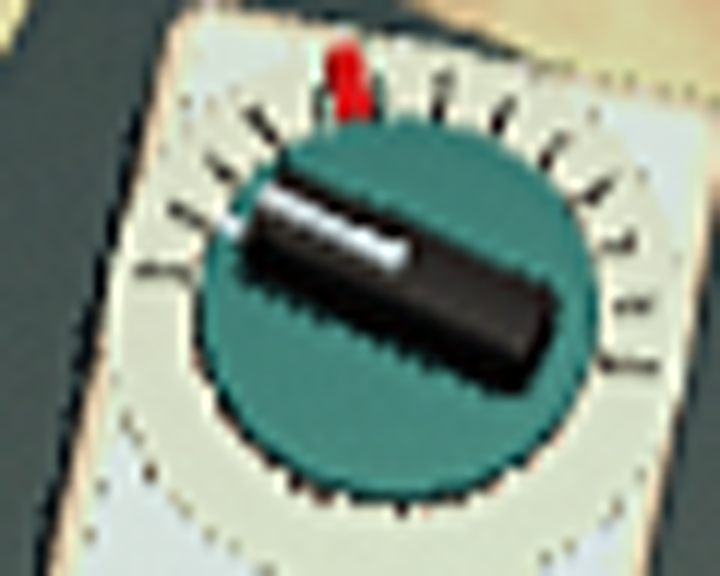

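The picture clearly shows the pointer line (265,195)→(405,255), the red mark at (350,80), and the scale's end ticks at (160,270) and (630,365). From these I'll work out the angles.

Run:
```python
from h import *
f=lambda p:(300+(p[0]+.5)/12-.5,228+(p[1]+.5)/12-.5)
W=lambda p,z:at_z("top",f(p),z)[:2]
ang=lambda v:np.degrees(np.arctan2(v[1],v[0]))
ax=np.array([.5786,-.0558])
for n,p,z in(("t0",(160,270),.045),("tend",(630,365),.045),("red",(350,80),.045),("redin",(355,118),.045),("redout",(345,45),.045),("skirtptr",(230,228),.057)):
    v=W(p,z)-ax; print(n,np.round(ang(v),1),np.round(1000*np.linalg.norm(v),1))
a,b=W((265,195),.082),W((405,255),.082); print("line dir",ang(a-b), "outer-axis",ang(a-ax),np.linalg.norm(a-ax), b)
print(ang(W((280,170),.082)-W((550,285),.082)))
b=cv2.imread("pics/s0.png")
h=cv2.cvtColor(b,cv2.COLOR_BGR2HSV)[215:280,280:375].astype(int)
m=((h[:,:,0]<8)|(h[:,:,0]>172))&(h[:,:,1]>90)
ys,xs=np.nonzero(m)
if len(xs): 
  p=(xs.mean()+280,ys.mean()+215); w=at_z("scene",p,.045)[:2]; print(p,len(xs),w,ang(w-ax))
w=at_z("scene",(270+508/3.6,195+168/3.6),.045)[:2];print(w,ang(w-ax),np.linalg.norm(w-ax))
```

```text
t0 101.0 41.0
tend -75.1 40.2
red 34.3 44.4
redin 34.8 37.5
redout 34.0 50.8
skirtptr 89.0 31.1
line dir 90.62257415751486 outer-axis 87.72766689799906 0.025143490151949797 [ 0.57986985 -0.05579298]
90.72072708411946
(np.float64(301.22222222222223), np.float64(241.44444444444446)) 9 [ 0.61130204 -0.03094083] 37.24107755208273
[ 0.43818819 -0.18616013] -137.12597402151977 0.19159655612841114
```

Measured geometry (dial–key 67.5 mm against 68, and red bar centred 44 mm from the axis):

| Quantity | Value |
|---|---|
| Dial axis | (0.579, -0.056) |
| Bar direction | about 90.2° in the world frame |
| Red mark direction | about 34.6° |
| Turn needed | about 55.5° clockwise |

Tool x now points at 20.2°, so I'll spin +70° on the way in.

```bash
P='python3 -m pendant'; 
python3 -m pendant '[{"x":0.2,"y":0.3,"z":0,"spin":0.1,"gripper":0},{"x":0.4,"y":0.6,"z":0,"spin":0.2,"gripper":0},{"x":0.6,"y":0.88,"z":0,"spin":0.3,"gripper":0},{"x":0.6,"y":0.88,"z":0,"spin":0.39,"gripper":0},{"x":0.6,"y":0.88,"z":0,"spin":0.39,"gripper":0},{"x":0.6,"y":0.88,"z":0,"spin":0.39,"gripper":0},{"x":0.6,"y":0.88,"z":0,"spin":0.39,"gripper":0},{"x":0.6,"y":0.88,"z":0,"spin":0.39,"gripper":0}]' 40
python3 -m pendant '[{"x":0.2,"y":0.3,"z":0,"spin":0.1,"gripper":0},{"x":0.4,"y":0.6,"z":0,"spin":0.2,"gripper":0},{"x":0.6,"y":0.88,"z":0,"spin":0.3,"gripper":0},{"x":0.6,"y":0.88,"z":0,"spin":0.39,"gripper":0},{"x":0.6,"y":0.88,"z":0,"spin":0.39,"gripper":0},{"x":0.6,"y":0.88,"z":0,"spin":0.39,"gripper":0},{"x":0.6,"y":0.88,"z":0,"spin":0.39,"gripper":0},{"x":0.6,"y":0.88,"z":0,"spin":0.39,"gripper":0}]'
python3 -c "
from h import *
s=ctrl.get_state();R=s['tool_rot'];d=np.array([.5786,-.0558,.12])-s['tcp_pos'];print(d/.2,np.degrees(2*np.arctan2(R[1],R[0])),ctrl.tip_reach,s['width'])"
```

```text
time: 1.47
tcp_pos: [0.3357, -0.4113, 0.2397]
tool_rot: [0.886, 0.464, -0.0, 0.001]
contact_force: [-0.1, -0.6, -0.5]
width: 0.0427
time: 2.13
tcp_pos: [0.4558, -0.2369, 0.2397]
tool_rot: [0.705, 0.709, -0.0, 0.001]
contact_force: [0.5, -1.1, -0.3]
width: 0.0426
[ 0.61414882  0.90571024 -0.59871876] 90.29043629639345 0.008 0.04262899558229738
```

```bash
python3 -m pendant '[{"x":0.2,"y":0.3,"z":0,"gripper":0},{"x":0.4,"y":0.6,"z":0,"gripper":0},{"x":0.614,"y":0.906,"z":-0.2,"gripper":0},{"x":0.614,"y":0.906,"z":-0.4,"gripper":0},{"x":0.614,"y":0.906,"z":-0.6,"gripper":-0.3},{"x":0.614,"y":0.906,"z":-0.6,"gripper":-0.3},{"x":0.614,"y":0.906,"z":-0.6,"gripper":-0.3},{"x":0.614,"y":0.906,"z":-0.6,"gripper":-0.3},{"x":0.614,"y":0.906,"z":-0.6,"gripper":-0.3},{"x":0.614,"y":0.906,"z":-0.6,"gripper":-0.3}]'
python3 -c "
from h import *
a=save('top','t1.png')[200:310,270:390];b=save('scene','s1.png')[150:260,260:380]
cv2.imwrite('pics/z3.png',cv2.resize(np.hstack([a,b])[:,:,::-1],(0,0),fx=3.3,fy=3.3,interpolation=cv2.INTER_CUBIC));print(ctrl.get_state()['contact_force'])"
```

```text
[ 0.02673068 -0.16131914 -0.55483625]invalid input
```

View pics/z3.png

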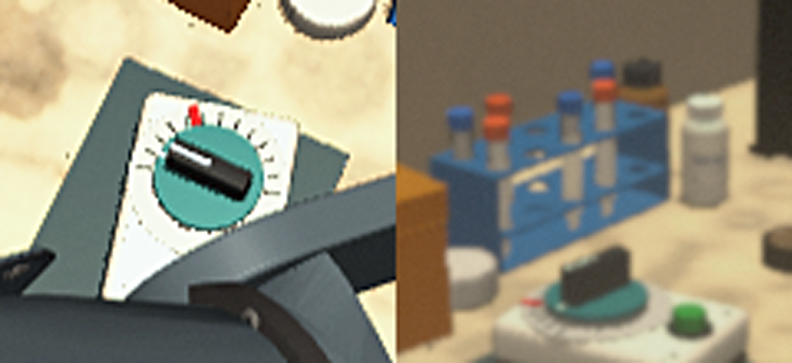

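The picture shows the arm has not moved: the call was refused because I left out "spin". The dial is unchanged. I'll resend it with every key.

```bash
python3 -m pendant '[{"x":0.2,"y":0.3,"z":0,"spin":0,"gripper":0},{"x":0.4,"y":0.6,"z":0,"spin":0,"gripper":0},{"x":0.614,"y":0.906,"z":-0.2,"spin":0,"gripper":0},{"x":0.614,"y":0.906,"z":-0.4,"spin":0,"gripper":0},{"x":0.614,"y":0.906,"z":-0.6,"spin":0,"gripper":-0.3},{"x":0.614,"y":0.906,"z":-0.6,"spin":0,"gripper":-0.3},{"x":0.614,"y":0.906,"z":-0.6,"spin":0,"gripper":-0.3},{"x":0.614,"y":0.906,"z":-0.6,"spin":0,"gripper":-0.3},{"x":0.614,"y":0.906,"z":-0.6,"spin":0,"gripper":-0.3},{"x":0.614,"y":0.906,"z":-0.6,"spin":0,"gripper":-0.3}]'
python3 -c "
from h import *
a=save('top','t2.png')[200:310,270:390];b=save('scene','s2.png')[180:290,260:380]
cv2.imwrite('pics/z4.png',cv2.resize(np.hstack([a,b])[:,:,::-1],(0,0),fx=3.3,fy=3.3,interpolation=cv2.INTER_CUBIC));print(ctrl.get_state()['contact_force'])"
```

```text
time: 3.07
tcp_pos: [0.5784, -0.0584, 0.1207]
tool_rot: [0.707, 0.707, -0.0, 0.002]
contact_force: [-0.1, -0.2, 0.3]
width: 0.0299
[0.18890159 0.3379501  0.68599824]
```

View pics/z4.png

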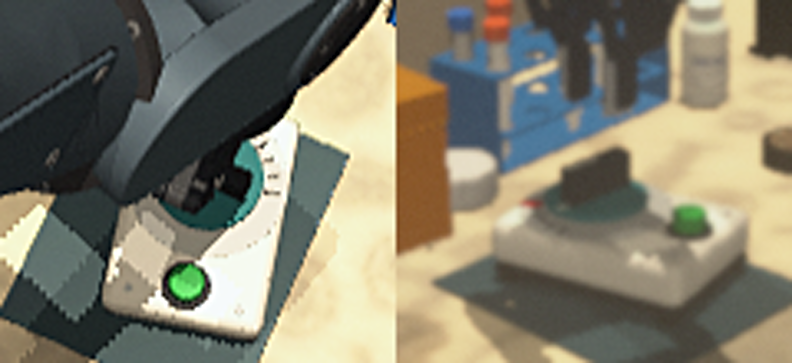

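The fingers straddle the bar, with the jaws across it. The tool is 2.6 mm short in y, so I'll correct that while lowering, then close.

```bash
python3 -m pendant '[{"x":0,"y":0.013,"z":-0.06,"spin":0,"gripper":-0.3},{"x":0,"y":0.013,"z":-0.12,"spin":0,"gripper":-0.3},{"x":0,"y":0.013,"z":-0.18,"spin":0,"gripper":-0.3},{"x":0,"y":0.013,"z":-0.23,"spin":0,"gripper":-0.3},{"x":0,"y":0.013,"z":-0.23,"spin":0,"gripper":-0.3},{"x":0,"y":0.013,"z":-0.23,"spin":0,"gripper":-0.3},{"x":0,"y":0.013,"z":-0.23,"spin":0,"gripper":-0.3}]'
python3 -m pendant '[{"x":0,"y":0,"z":0,"spin":0,"gripper":-0.4},{"x":0,"y":0,"z":0,"spin":0,"gripper":-0.5},{"x":0,"y":0,"z":0,"spin":0,"gripper":-0.6},{"x":0,"y":0,"z":0,"spin":0,"gripper":-0.7},{"x":0,"y":0,"z":0,"spin":0,"gripper":-1},{"x":0,"y":0,"z":0,"spin":0,"gripper":-1},{"x":0,"y":0,"z":0,"spin":0,"gripper":-1},{"x":0,"y":0,"z":0,"spin":0,"gripper":-1},{"x":0,"y":0,"z":0,"spin":0,"gripper":-1}]' 50
```

```text
time: 3.75
tcp_pos: [0.579, -0.056, 0.0758]
tool_rot: [0.707, 0.707, 0.0, 0.003]
contact_force: [-0.1, 0.3, 0.9]
width: 0.03
time: 4.5
tcp_pos: [0.5791, -0.056, 0.0759]
tool_rot: [0.707, 0.707, 0.001, 0.003]
contact_force: [0.9, -0.5, -0.3]
width: 0.0128
```

Gripped (12.8 mm). Now I'll press down gradually.

```bash
for i in 1 2 3; do python3 -m pendant '[{"x":0,"y":0,"z":-0.008,"spin":0,"gripper":-1},{"x":0,"y":0,"z":-0.008,"spin":0,"gripper":-1},{"x":0,"y":0,"z":-0.008,"spin":0,"gripper":-1}]' | egrep 'tcp|force'; done
```

```text
tcp_pos: [0.579, -0.056, 0.0741]
contact_force: [-0.1, -0.7, -0.2]
tcp_pos: [0.5791, -0.056, 0.0731]
contact_force: [-1.8, 1.3, 4.5]
tcp_pos: [0.5792, -0.056, 0.0728]
contact_force: [-2.8, 0.9, 10.6]
```

```bash
for i in 1 2; do python3 -m pendant '[{"x":0,"y":0,"z":-0.010,"spin":0,"gripper":-1},{"x":0,"y":0,"z":-0.010,"spin":0,"gripper":-1},{"x":0,"y":0,"z":-0.010,"spin":0,"gripper":-1}]' | egrep 'tcp|force'; done
```

```text
tcp_pos: [0.5792, -0.056, 0.0726]
contact_force: [-3.3, 1.0, 13.1]
tcp_pos: [0.5792, -0.056, 0.0726]
contact_force: [-2.8, -0.2, 14.0]
```

About 7 N per mm of commanded offset. I'll raise the press to about 17 N and begin turning in small chunks.

```bash
python3 -m pendant '[{"x":0,"y":0,"z":-0.0125,"spin":0,"gripper":-1},{"x":0,"y":0,"z":-0.0125,"spin":0,"gripper":-1},{"x":0,"y":0,"z":-0.0125,"spin":0,"gripper":-1}]' | egrep 'tcp|force'
python3 -m pendant '[{"x":0,"y":0,"z":-0.0125,"spin":-0.02,"gripper":-1},{"x":0,"y":0,"z":-0.0125,"spin":-0.05,"gripper":-1},{"x":0,"y":0,"z":-0.0125,"spin":-0.08,"gripper":-1}]' 
python3 -c "
from h import *
s=ctrl.get_state();R=s['tool_rot'];print(np.degrees(2*np.arctan2(R[1],R[0])),s['moment'])"
```

```text
tcp_pos: [0.5793, -0.056, 0.0724]
contact_force: [-4.0, 1.4, 16.0]
time: 6.25
tcp_pos: [0.5791, -0.056, 0.0724]
tool_rot: [0.75, 0.662, 0.0, 0.005]
contact_force: [-4.5, 0.2, 16.3]
width: 0.0121
82.84635059336289 [0.24030822 0.80020674 0.32563673]
```

```bash
python3 -m pendant '[{"x":-0.002,"y":0,"z":-0.0125,"spin":-0.03,"gripper":-1},{"x":-0.002,"y":0,"z":-0.0125,"spin":-0.06,"gripper":-1},{"x":-0.002,"y":0,"z":-0.0125,"spin":-0.09,"gripper":-1},{"x":-0.002,"y":0,"z":-0.0125,"spin":-0.12,"gripper":-1}]' 
python3 -c "
from h import *
s=ctrl.get_state();R=s['tool_rot'];print(np.degrees(2*np.arctan2(R[1],R[0])),s['moment'])
a=save('top','t3.png');b=save('scene','s3.png')
for i,(x,y) in enumerate(((270,200),)):
  A=np.hstack([cv2.imread('pics/s2.png')[200:290,270:380],b[200:290,270:380,::-1]]);cv2.imwrite('pics/z5.png',cv2.resize(A,(0,0),fx=3.6,fy=3.6,interpolation=cv2.INTER_CUBIC))
for r in ctrl.tip_of('top','key_top')[:1]+ctrl.tip_of('scene','key_top')[:1]:print(r)
"
```

```text
time: 6.58
tcp_pos: [0.5787, -0.0559, 0.0724]
tool_rot: [0.809, 0.588, 0.0, 0.005]
contact_force: [-4.4, 1.2, 16.6]
width: 0.0127
72.00688204493312 [0.21571971 0.75079909 0.34758839]
{'at': [323.6, 284.8], 'conf': 0.43}
{'at': [347.7, 243.5], 'conf': 0.65}
```

View pics/z5.png

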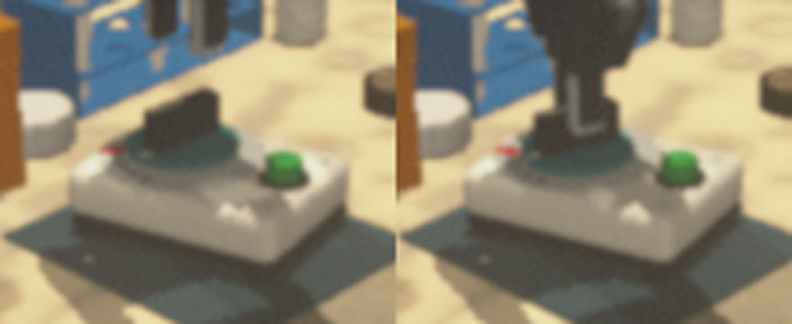

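Before and after, the case hasn't moved (case corners and key sit at the same pixels) and the dial has turned. I'll continue with about 37° to go.

```bash
python3 -m pendant '[{"x":0,"y":0,"z":-0.0125,"spin":-0.035,"gripper":-1},{"x":0,"y":0,"z":-0.0125,"spin":-0.07,"gripper":-1},{"x":0,"y":0,"z":-0.0125,"spin":-0.105,"gripper":-1},{"x":0,"y":0,"z":-0.0125,"spin":-0.14,"gripper":-1}]' 
python3 -m pendant '[{"x":0,"y":0,"z":-0.0125,"spin":-0.035,"gripper":-1},{"x":0,"y":0,"z":-0.0125,"spin":-0.07,"gripper":-1},{"x":0,"y":0,"z":-0.0125,"spin":-0.105,"gripper":-1},{"x":0,"y":0,"z":-0.0125,"spin":-0.14,"gripper":-1}]' 
python3 -c "
from h import *
s=ctrl.get_state();R=s['tool_rot'];print(np.degrees(2*np.arctan2(R[1],R[0])),s['moment'])"
```

```text
time: 7.12
tcp_pos: [0.5784, -0.0557, 0.0724]
tool_rot: [0.868, 0.496, -0.001, 0.005]
contact_force: [-4.9, 1.6, 17.3]
width: 0.0122
time: 7.45
tcp_pos: [0.5781, -0.0555, 0.0724]
tool_rot: [0.918, 0.397, -0.001, 0.005]
contact_force: [-5.4, 1.0, 17.9]
width: 0.0128
46.77862143790288 [0.3085127  0.82692939 0.32375588]
```

```bash
python3 -m pendant '[{"x":0,"y":0,"z":-0.012,"spin":-0.035,"gripper":-1},{"x":0,"y":0,"z":-0.012,"spin":-0.07,"gripper":-1},{"x":0,"y":0,"z":-0.012,"spin":-0.105,"gripper":-1},{"x":0,"y":0,"z":-0.012,"spin":-0.14,"gripper":-1},{"x":0,"y":0,"z":-0.012,"spin":-0.14,"gripper":-1}]' 
python3 -c "
from h import *
s=ctrl.get_state();R=s['tool_rot'];print(np.degrees(2*np.arctan2(R[1],R[0])),s['moment'])
b=save('scene','s4.png')[190:290,270:380];a=save('top','t4.png')[200:300,280:390]
cv2.imwrite('pics/z6.png',cv2.resize(np.hstack([a,b])[:,:,::-1],(0,0),fx=3.6,fy=3.6,interpolation=cv2.INTER_CUBIC))"
```

```text
time: 7.87
tcp_pos: [0.5779, -0.0552, 0.0724]
tool_rot: [0.956, 0.294, -0.002, 0.005]
contact_force: [-4.6, 2.2, 16.7]
width: 0.0126
34.142996950553744 [0.36339753 0.74517441 0.20204739]
```

Tool yaw is 34.1° against the mark's 34.6°. I'll ease off, open, and lift away for a look.

```bash
python3 -m pendant '[{"x":0,"y":0,"z":-0.002,"spin":0,"gripper":-1},{"x":0,"y":0,"z":0,"spin":0,"gripper":-1},{"x":0,"y":0,"z":0,"spin":0,"gripper":-0.6},{"x":0,"y":0,"z":0,"spin":0,"gripper":-0.3},{"x":0,"y":0,"z":0,"spin":0,"gripper":-0.3},{"x":0,"y":0,"z":0,"spin":0,"gripper":-0.3},{"x":0,"y":0,"z":0,"spin":0,"gripper":-0.3},{"x":0,"y":0,"z":0.1,"spin":0,"gripper":-0.3},{"x":0,"y":0,"z":0.25,"spin":0,"gripper":-0.3},{"x":0,"y":0,"z":0.4,"spin":0,"gripper":-0.3},{"x":-0.2,"y":-0.2,"z":0.6,"spin":0,"gripper":-0.3},{"x":-0.4,"y":-0.4,"z":0.8,"spin":0,"gripper":-0.6},{"x":-0.6,"y":-0.7,"z":0.8,"spin":0,"gripper":-1},{"x":-0.6,"y":-0.9,"z":0.8,"spin":0,"gripper":-1},{"x":-0.6,"y":-0.9,"z":0.8,"spin":0,"gripper":-1},{"x":-0.6,"y":-0.9,"z":0.8,"spin":0,"gripper":-1},{"x":-0.6,"y":-0.9,"z":0.8,"spin":0,"gripper":-1}]'
python3 - <<'E'
from h import *
from meas import measure
s=ctrl.get_state();R=s['tool_rot'];print(np.degrees(2*np.arctan2(R[1],R[0])),s['tcp_pos'])
a=save('top','t5.png')
o=measure(np.ascontiguousarray(a),(295,220,365,310),"top"); ax=o["teal"]-o["green"]; r=o["red"]-o["teal"]
print(np.linalg.norm(ax),np.degrees(np.arctan2(ax[1],ax[0])),np.degrees(np.arctan2(r[1],r[0])))
cv2.imwrite('pics/z7.png',cv2.resize(a[228:276,300:360,::-1],(0,0),fx=12,fy=12,interpolation=cv2.INTER_CUBIC))
E
```

```text
time: 9.38
tcp_pos: [0.457, -0.2407, 0.2338]
tool_rot: [0.957, 0.292, -0.001, 0.008]
contact_force: [-0.4, 0.8, 0.5]
width: 0.0004
33.903574605226325 [ 0.45701647 -0.24071586  0.23380024]
top red [ 0.6152 -0.0304] 255Traceback (most recent call last):
  File "<stdin>", line 5, in <module>
  File "meas.py", line 11, in measure
    c,n,mm=blob(im,cam,m,0)
           ~~~~^^^^^^^^^^^^
  File "meas.py", line 4, in blob
    i=1+np.argmax(s[1:,4]); return c[i]+off,s[i,4],(l==i)
        ~~~~~~~~~^^^^^^^^^
    return _wrapfunc(a, 'argmax', axis=axis, out=out, **kwds)
    return bound(*args, **kwds)
ValueError: attempt to get argmax of an empty sequence
```

Run:
```python
from h import *
a=cv2.imread('pics/t5.png'); b=save('scene','s5.png')[:,:,::-1]
A=cv2.resize(a[228:276,300:360],(0,0),fx=6.6,fy=6.6,interpolation=cv2.INTER_CUBIC)
B=cv2.resize(b[212:276,280:360],None,fx=4.95,fy=4.95,interpolation=cv2.INTER_CUBIC)
cv2.imwrite('pics/z7.png',np.hstack([A,B[:A.shape[0]]]) )
for n in('s0','s5'):
    h=cv2.cvtColor(cv2.imread(f'pics/{n}.png'),cv2.COLOR_BGR2HSV)[215:290,280:375].astype(int)
    m=(h[:,:,0]>45)&(h[:,:,0]<75)&(h[:,:,1]>100); ys,xs=np.nonzero(m); print(n,len(xs),xs.mean()+280,ys.mean()+215, at_z("scene",(xs.mean()+280,ys.mean()+215),.056))
```

```text
s0 49 348.46938775510205 245.69387755102042 [ 0.50716827 -0.06551618  0.056     ]
s5 50 348.24 245.42000000000002 [ 0.50837317 -0.06617485  0.056     ]
```

View pics/z7.png

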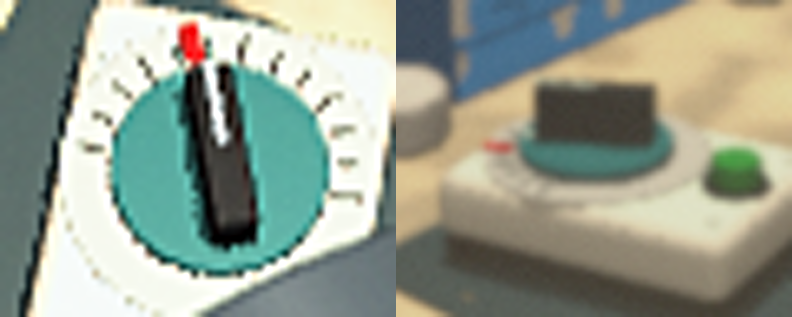

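The pointer line runs (208,65)→(222,140) toward the red mark at (191,43), and the case hasn't moved. I'll check the angles numerically.

Run:
```python
from h import *
f=lambda p:(300+(p[0]+.5)/6.6-.5,228+(p[1]+.5)/6.6-.5)
W=lambda p,z:at_z("top",f(p),z)[:2]
ang=lambda v:np.degrees(np.arctan2(v[1],v[0]))
print("line",ang(W((208,65),.081)-W((222,140),.081)))
print("bar",ang(W((190,65),.081)-W((214,238),.081)),ang(W((234,66),.081)-W((257,232),.081)))
a=np.ascontiguousarray(cv2.imread('pics/t5.png'))
h=cv2.cvtColor(cv2.resize(a[220:300,295:365],(0,0),fx=4,fy=4,interpolation=cv2.INTER_CUBIC),cv2.COLOR_BGR2HSV).astype(int)
m=(h[...,0]>78)&(h[...,0]<98)&(h[...,1]>90)&(h[...,2]>60)
m=m.astype(np.uint8);n,l,s,c=cv2.connectedComponentsWithStats(m);print(s[1:,4].max());i=1+np.argmax(s[1:,4])
pts=cv2.convexHull(np.argwhere(l==i)[:,::-1].astype(np.int32))[:,0]
P=np.array([at_z("top",(295+(p[0]+.5)/4-.5,220+(p[1]+.5)/4-.5),.057)[:2] for p in pts])
c,r=cv2.minEnclosingCircle((P*1000).astype(np.float32));print(c,r)
c=np.array(c)/1000
for ax in(c,np.array([.5786,-.0558])):print("red",ang(np.array([.6152,-.0304])-ax), "tick?",ang(W((191,43),.045)-ax))
```

```text
line 34.38064466887132
bar 31.915635360723083 31.68608932140326
9506
(578.5479125976562, -56.20712661743164) 33.5574951171875
red 35.14978578835189 tick? 35.08806976216748
red 34.76022537095991 tick? 34.699586529718665
```

The checks agree to within 1–3° of the mark (the limit is 6.4°), so the dial is set. Next is the key at (0.5128, -0.0708), top z about 0.059, with the jaws shut.

```bash
python3 -m pendant '[{"x":0.1,"y":0.2,"z":0,"spin":0,"gripper":-1},{"x":0.18,"y":0.4,"z":0,"spin":0,"gripper":-1},{"x":0.279,"y":0.6,"z":0,"spin":0,"gripper":-1},{"x":0.279,"y":0.85,"z":0,"spin":0,"gripper":-1},{"x":0.279,"y":0.85,"z":-0.1,"spin":0,"gripper":-1},{"x":0.279,"y":0.85,"z":-0.25,"spin":0,"gripper":-1},{"x":0.279,"y":0.85,"z":-0.4,"spin":0,"gripper":-1},{"x":0.279,"y":0.85,"z":-0.55,"spin":0,"gripper":-1},{"x":0.279,"y":0.85,"z":-0.7,"spin":0,"gripper":-1},{"x":0.279,"y":0.85,"z":-0.75,"spin":0,"gripper":-1},{"x":0.279,"y":0.85,"z":-0.75,"spin":0,"gripper":-1},{"x":0.279,"y":0.85,"z":-0.75,"spin":0,"gripper":-1},{"x":0.279,"y":0.85,"z":-0.75,"spin":0,"gripper":-1}]'
python3 -c "
from h import *
b=save('scene','s6.png')[190:290,290:390];a=save('top','t6.png')[220:320,280:380]
cv2.imwrite('pics/z8.png',cv2.resize(np.hstack([a,b])[:,:,::-1],(0,0),fx=4,fy=4,interpolation=cv2.INTER_CUBIC))"
```

```text
time: 10.57
tcp_pos: [0.5143, -0.0661, 0.0837]
tool_rot: [0.956, 0.293, -0.001, 0.006]
contact_force: [0.6, 0.1, 0.6]
width: -0.0001
```

View pics/z8.png

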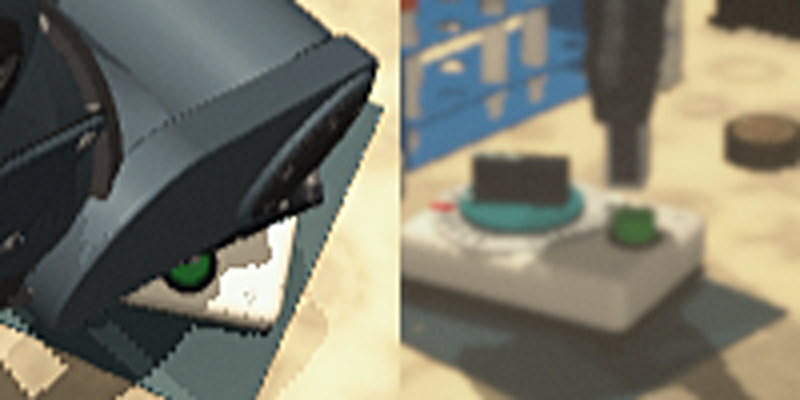

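The shut tips are just above the key, and the dial looks right. I'll correct xy and lower to just above the key top.

```bash
python3 -m pendant '[{"x":-0.008,"y":-0.023,"z":0,"spin":0,"gripper":-1},{"x":-0.008,"y":-0.023,"z":-0.03,"spin":0,"gripper":-1},{"x":-0.008,"y":-0.023,"z":-0.06,"spin":0,"gripper":-1},{"x":-0.008,"y":-0.023,"z":-0.07,"spin":0,"gripper":-1},{"x":-0.008,"y":-0.023,"z":-0.07,"spin":0,"gripper":-1},{"x":-0.008,"y":-0.023,"z":-0.07,"spin":0,"gripper":-1}]'
for i in 1 2 3; do python3 -m pendant '[{"x":0,"y":0,"z":-0.01,"spin":0,"gripper":-1},{"x":0,"y":0,"z":-0.01,"spin":0,"gripper":-1},{"x":0,"y":0,"z":-0.01,"spin":0,"gripper":-1}]' | egrep 'tcp|force'; done
```

```text
time: 11.17
tcp_pos: [0.5126, -0.071, 0.0698]
tool_rot: [0.956, 0.293, -0.0, 0.006]
contact_force: [-0.1, -0.3, 0.3]
width: -0.0004
tcp_pos: [0.5125, -0.0709, 0.0676]
contact_force: [-0.8, 0.1, 0.2]
tcp_pos: [0.5127, -0.071, 0.0657]
contact_force: [-0.1, 0.6, 2.2]
tcp_pos: [0.5127, -0.071, 0.0638]
contact_force: [-0.7, 0.1, 3.1]
```

```bash
for i in 1 2 3; do python3 -m pendant '[{"x":0,"y":0,"z":-0.009,"spin":0,"gripper":-1},{"x":0,"y":0,"z":-0.009,"spin":0,"gripper":-1},{"x":0,"y":0,"z":-0.009,"spin":0,"gripper":-1}]' | egrep 'tcp|force'; done
```

```text
tcp_pos: [0.5127, -0.071, 0.062]
contact_force: [-0.1, 0.2, 3.8]
tcp_pos: [0.5127, -0.071, 0.0602]
contact_force: [-0.9, 0.2, 4.2]
tcp_pos: [0.5127, -0.071, 0.0588]
contact_force: [-1.4, 1.6, 8.6]
```

The force rose to 8.6 N after 8 mm of travel, so the key is fully down. Now I'll release it and withdraw.

```bash
python3 -m pendant '[{"x":0,"y":0,"z":-0.002,"spin":0,"gripper":-1},{"x":0,"y":0,"z":0.03,"spin":0,"gripper":-1},{"x":0,"y":0,"z":0.08,"spin":0,"gripper":-1},{"x":0,"y":0,"z":0.2,"spin":0,"gripper":-1},{"x":0,"y":0,"z":0.4,"spin":0,"gripper":-1},{"x":0,"y":-0.2,"z":0.6,"spin":0,"gripper":-1},{"x":-0.2,"y":-0.4,"z":0.8,"spin":0,"gripper":-1},{"x":-0.4,"y":-0.6,"z":0.8,"spin":0,"gripper":-1},{"x":-0.6,"y":-0.8,"z":0.8,"spin":0,"gripper":-1},{"x":-0.7,"y":-1,"z":0.8,"spin":0,"gripper":-1},{"x":-0.7,"y":-1,"z":0.8,"spin":0,"gripper":-1},{"x":-0.7,"y":-1,"z":0.8,"spin":0,"gripper":-1},{"x":-0.7,"y":-1,"z":0.8,"spin":0,"gripper":-1}]'
python3 -c "
from h import *
b=save('scene','s7.png')[205:285,280:380];a=save('top','t7.png')[222:302,290:390]
cv2.imwrite('pics/z9.png',cv2.resize(np.hstack([a,b])[:,:,::-1],(0,0),fx=4,fy=4,interpolation=cv2.INTER_CUBIC))"
```

```text
time: 13.75
tcp_pos: [0.3709, -0.2748, 0.2198]
tool_rot: [0.957, 0.29, -0.001, 0.008]
contact_force: [0.1, 0.4, 0.1]
width: -0.0002
```

View pics/z9.png

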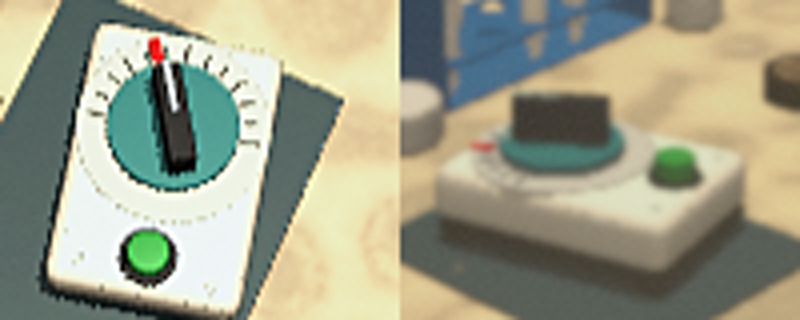

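The pointer is at the red mark (155,48), the key is up (148,253), the case is in place and the arm is clear, so I'll hand in.

```bash
python3 -c "
from workcell import ctrl
print(ctrl.finish_job())"
```

```text
the job is handed in; nothing more can be done
None
```

The timer is set and started, and I've handed the job in. It gave no verdict, and the job used about 14 s of the 58 s.

- **Dial:** I gripped the bar and pressed with 16–18 N, with about 5 N of side force on the tool. The dial turned about 56° clockwise. Afterwards the pointer line measured 34.4° and the tool 34°, against the red mark at 34.7–35.1°. The bar's edges read about 31.8°, which disagrees by 2–3°, but every reading is within the 6.4° (4.5 mm) limit.
- **Start key:** I pressed it the full 8 mm, where the force reached 8.6 N at the stop, then released it. The last picture shows it up again.
- **Timer:** The mark and the key had shifted by only about 1 mm when measured after the turn, and the last picture shows the case still in place. I did not measure the case corner itself.
- **Bystanders:** The arm touched nothing but the dial and key as far as I can tell. I did not measure the bystanders at the end.
- **Refused move:** One move call was refused because I left out "spin". The arm did not move, and I sent it again.

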